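# Tilt inspection of a power board

### The job

Take the circuit board with the finned heatsink and lay it across the two narrow raised rails of the tilting inspection stand, centred on them, with its plain long edge up to the two stops and its row of connectors towards the black handle, and let go of it. Then lift the handle until the rails are tipped up 30 degrees, in line with the slanted top edge of the stand's side plate, hold it there for two seconds so that the board can be looked at, and lower it gently until it is fully level again, the board still lying in place. Do not disturb anything else on the bench.

Things in the scene. Friction and masses are not known exactly. Their poses are not given: they have to be found in the camera images.
- board: Green circuit board 90 (x) x 140 (y) x 4 mm, 0.26 kg, on a grey slab 8 mm thick. Amid it a finned aluminium heatsink, x -32 to +24, y -18 to +18 mm, top 44 mm above the underside: grip it across its 36 mm width. Beside it only flat parts, up to 6 mm above the underside. Four white connectors, 16 mm high, line its +x long edge; the -x long edge is plain. Origin: centre of the underside, z up.
- board_connectors (a point): Middle of the top of the white connector row: 37 mm along the board's +x, 16 mm above its underside.
- board_heatsink (a point): Centre of the top of the heatsink: at x = -4 mm, y = 0, 44 mm above the board's underside.
- stand: Fixed base of the tilting stand: grey plate 200 x 200 x 12 mm, origin at the centre of its underside; +x points from the hinge (near the robot) to the handle. At its y = -96 mm stands an aluminium side plate (6 mm) whose top edge slants up at 30 degrees, from 70 mm high at x = -75 to 148 mm at x = +60.
- cradle (a joint): Angle of the hinged cradle: 0 = level (its start), grows as the handle is lifted, 0.524 rad = 30 degrees, limit 1.1; it falls back if let go. Two aluminium rails from hinge to handle, each 12 mm wide, 90 mm apart between centres, tops 70 mm above the bench when level; near the hinge each has a stop, 8 mm thick, 14 mm above the rail top.
- cradle_seat (a point): Point on the cradle midway between the rails, level with their tops, where the centre of the board's underside comes when its plain edge touches the stops (45 mm in +x from their faces). Moves with the cradle; x from hinge to handle, y along the hinge, z square to the rails.
- cradle_handle (a point): Middle of the handle: round black bar along y, 12 mm diameter, free for 78 mm between the rail ends, open above and below (free by 40 mm); 112 mm in +x from the seat point, 182 mm in x from the hinge, its centre 70 mm above the bench when level. Moves with the cradle.
- cradle_hinge (a point): Hinge axis (along the stand's y), 60 mm above the bench, at x = -75 mm of the stand. When level the handle's centre is 182 mm in +x and 10 mm above this axis.
- other_board: Bystander: a board of the same size with three round black capacitors (25 mm diameter, 28 mm high) in place of the heatsink. Origin: centre of the underside.
- brush: Bystander: brush, 160 mm long, lying along its x.
- tape: Bystander: paper tape roll, 96 mm diameter, 24 mm high, lying flat.
- flux: Bystander: clear bottle, 44 mm diameter, 120 mm tall, upright.
- driver: Bystander: screwdriver, 170 mm long, lying along its x.
- phone: Bystander: black phone, 150 x 72 x 9 mm, lying flat.
There are look-alikes about, which are no part of the job. What is shaped like the board but brown is not meant.

How it is judged:
On the way, in this order (a step that is already met when the one before it is completed fails the run):
1. The board lies flat on both rails of the level cradle, up to the stops, connectors towards the handle, and is let go (x of board in the frame of cradle_seat between -0.004 and 0.012 m and y of board in the frame of cradle_seat between -0.015 and 0.015 m and z of board in the frame of cradle_seat between -0.003 and 0.004 m and angle between the z axis of board and the z axis of cradle_seat, either way round below 0.06 rad and angle between the y axis of board and the y axis of cradle_seat, either way round below 0.12 rad and x of board_connectors in the frame of cradle_seat above 0.02 m and contact force between the fingers and board below 0.1 N and value of joint cradle below 0.03 rad), for 0.3 s.
2. With the board in place, the cradle is held tipped up at 30 degrees (within 6 degrees) for two seconds (x of board in the frame of cradle_seat between -0.004 and 0.012 m and y of board in the frame of cradle_seat between -0.015 and 0.015 m and z of board in the frame of cradle_seat between -0.003 and 0.004 m and angle between the z axis of board and the z axis of cradle_seat, either way round below 0.06 rad and angle between the y axis of board and the y axis of cradle_seat, either way round below 0.12 rad and x of board_connectors in the frame of cradle_seat above 0.02 m and value of joint cradle between 0.419 and 0.628 rad and velocity of joint cradle between -0.25 and 0.25 rad/s), for 1.6 s.
At the end, for the whole second after the job is handed in: Cradle level (within 0.03 rad) and still; board released, at rest, flat on both rails (within 3.4 degrees), within 15 mm of centred sideways, its plain edge at most 12 mm from the stops, square to them within 7 degrees, connectors towards the handle; nothing else shifted (all of step 1 and linear speed of board below 0.02 m/s and velocity of joint cradle between -0.05 and 0.05 rad/s); the robot touches nothing.
It fails at once if the cradle is let fall instead of lowered (faster than 2 rad/s while still tipped more than 10 degrees) (velocity of joint cradle below -2 rad/s and value of joint cradle above 0.175 rad).
It fails at once if the board is tipped more than 50 degrees (angle between board's own z axis and vertical above 0.87 rad).
It fails at once if another thing on the bench (other board, brush, tape, bottle, screwdriver, phone) is shifted more than 30 mm (distance of any of other_board, brush, tape, flux, driver, phone from where it was at the start of the episode above 0.03 m).
It also fails if it takes over 64 s, if anything falls off the work surface, if the arm or the gripper's body presses on something with over 40 N, if the wrist force passes 120 N, or if a joint passes its speed limit or range.

### The arm

A 7-joint arm with a two-finger parallel gripper is mounted at the origin on the work surface. World frame = base frame: x ahead of the robot, y to its left, z up, the work surface at z = 0. Lengths are in m, angles in rad, forces in N, time in s.
With the tool pointing down it reaches from about 0.425 to 0.8 m from the base axis. Payload 8.3 kg.
Tool frame: the origin (TCP) lies between the finger pads; the fingertips stand 11 mm ahead of it and the grasp point (between the pads) lies 8 mm behind it; z points along the fingers, y is the line along which they close (so a half turn about z gives the same grasp; the last joint's range is limited). The gripper opens to 85 mm and grips with 20 to 120 N. Pads are 22 mm wide; open, the fingers measure 114 mm over their backs; the gripper's body (76 mm by 85 mm) begins 54 mm behind the grasp point. The pads swing forward as they close: fully open they stand 13 mm farther back than shut.
Start: joints at [1.038, 0.383, 0.016, 1.37, -0.006, 1.388, -0.046], TCP at [0.283, -0.557, 0.242] pointing down, gripper open.
Joint ranges: [-2.95, 2.95], [-0.25, 2.06], [-1.52, 1.56], [0.18, 2.33], [-1.44, 4.58], [0.02, 2.06], [-3.01, 3.01]. Speed limits (rad/s): [2.39, 2.39, 3.01, 3.01, 3.14, 3.14, 3.14].

### API

Orientations are given as [roll, pitch, yaw] about the fixed x, y, z axes, in that order (R = Rz(yaw) Ry(pitch) Rx(roll)).
In Python, from plant import ctrl gives the robot as it stands. The module is installed in compiled form; this text tells all that it offers.
- The arm moves only by the tool jog_arm, never from a script. Its argument "moves" is text: rows parted by semicolons, each of 7 numbers parted by spaces: the shift along the tool's x, y, z in m, then the turn, a rotation vector about the tool's x, y, z in rad, then the closure, from -1 (fully open) to 1 (shut). A call has 1 to 5 rows; each row shifts and turns the commanded pose from where the row before left it, along the tool's axes as they then stand; what a row does not reach is not made up. A row lasts 1/12 s, in which the tool goes at most 41.7 mm and 7.16 degrees, less where a joint would pass 70% of its speed; a pose out of reach is approached as far as the arm can. A call is refused whole if a number of a shift passes 0.0417 or a number of a turn 0.125, either way. A call with a gripper value outside its range is refused whole. The fingers move at their own pace and stop on an object; "force" is the grip in N (left out, the last holds). Time passes only in rows, so rows that do not move let the fingers close. It gives the time, the measured TCP pose, the force, the opening and the grip force at its end, in the units of the state.
- ctrl.get_obs(): the state, without advancing time (a new reading comes with each control period).
- ctrl.capture(name): name is "scene" or "side" or "wrist"; returns a dict with "image" (384x512x3 uint8, red, green, blue), "K" (3x3 intrinsics, pixels), "camera_from_world" (4x4, takes a point from world to camera coordinates); the wrist camera has in their place "tool_from_camera" (4x4, takes a point from camera to tool coordinates, whose origin is the TCP and whose axes are the flange's). Camera axes: x right, y down, z forward; pixel columns grow to the right and rows downward; lengths in m; the calibration is good to about 2 mm. A picture is of the moment at which its call begins: read the wrist's pose just before it. There is no depth.
- ctrl.hand_in(): hands the job in; it is judged then, once.
Trained networks look in the newest picture that a camera, given by its name, has taken for a name from the list of things; names that differ only in an ending like _2 or _b are one class to them, and where a whole thing is asked for, a point or a joint stands for the part that bears it (a point fixed in the world has none). Each returns a list of dicts, best first, with "score" (0 to 1); they miss things now and then, are a little off and sometimes report something else, mostly with a low value. They report only what shows in the picture. A call takes as long as a camera call. They do not tell look-alikes from the thing itself.
- ctrl.masks_of(label, camera): "mask" (384x512 bool, what is visible of it) and "pixel" ([row, column] in pixels, amid what is visible of it).
- ctrl.landmark_of(label, camera): "pixel" ([row, column] in pixels: a listed point, or the origin of a listed thing).
The state is a dict: "time_s": time; "joint_pos": joint angles; "joint_vel": joint speeds; "tau": joint torques, N m; "tool_pos": TCP position; "tcp_rot": TCP orientation; "ft_force": force on the tool from outside, world axes, zero at the start; "moment": the same for the moment, N m; "grip_width": finger opening in m; "gripper_force": force on a finger pad.
Only numpy, scipy, OpenCV 4.12 (cv2) and the standard library are available. Lean on these libraries where they do the work, as an engineer would, in place of code of your own. Each camera call takes 0.05 s, during which the arm holds its last target. There are 200 camera calls.

## Working session

There is one attempt and no reset: what is moved stays moved. The work goes in short steps, Python scripts to look and compute and a tool call to move; the robot and the scene stay as the last step left them, time stands still between calls to the robot, and variables do not carry over. Pictures are saved under pics/ and viewed, at most 10 in all, crops included, and the job is handed in when it is done.

Besides the shell and the picture viewer there is one more tool, called by a JSON object that holds its "method" and its "body", one argument or row to a line. jog_arm: Moves the arm, as the interface text tells. Its arguments: {"type":"object","properties":{"moves":{"type":"string"},"force":{"type":"number"}},"required":["moves"]}

```bash
mkdir -p pics; cat > h.py <<'E'
import numpy as np, cv2
from plant import ctrl
from scipy.spatial.transform import Rotation as R
def ray(c,px):
    K=c['K'];T=np.linalg.inv(c['camera_from_world'])
    d=T[:3,:3]@np.linalg.inv(K)@np.array([px[1],px[0],1.]);return T[:3,3],d
def onz(c,px,z):
    o,d=ray(c,px);return o+d*(z-o[2])/d[2]
def tri(cs,ps):
    A=0;b=0;r=[]
    for c,p in zip(cs,ps):
        o,d=ray(c,p);d=d/np.linalg.norm(d);P=np.eye(3)-np.outer(d,d);A=A+P;b=b+P@o;r.append((o,P))
    x=np.linalg.solve(A,b);return x,[np.linalg.norm(P@(x-o)) for o,P in r]
def proj(c,p):
    q=c['camera_from_world']@np.r_[p,1];u=c['K']@q[:3];return u[1]/u[2],u[0]/u[2]
E
python3 - <<'E'
from h import *
np.set_printoptions(precision=4,suppress=True)
o=ctrl.get_obs();print(o['time_s'],o['tool_pos'],o['tcp_rot'],o['grip_width'])
for n in('scene','side'):
    c=ctrl.capture(n);cv2.imwrite(f'pics/{n}0.png',cv2.cvtColor(c['image'],cv2.COLOR_RGB2BGR))
    print(n,np.linalg.inv(c['camera_from_world'])[:3,3])
    for l in('board','board_connectors','board_heatsink','stand','cradle_seat','cradle_handle','cradle_hinge','other_board'):
        print(l,[(np.round(d['pixel'],1),round(d['score'],2)) for d in ctrl.landmark_of(l,n)][:4])
print(ctrl.get_obs()['time_s'])
E
```

```text
0.0 [ 0.2827 -0.5569  0.2413] [-3.1397  0.0001  0.4698] 0.08526589443777337
scene [0.8739 0.593  1.3006]
board [(array([256.4, 395.4]), 0.97)]
board_connectors [(array([242.3, 299.1]), 0.8), (array([260.9, 415.3]), 0.75), (array([218.1, 180. ]), 0.28)]
board_heatsink [(array([235.1, 306.9]), 0.91), (array([248.6, 402.2]), 0.85)]
stand [(array([148.5, 224.8]), 0.8)]
cradle_seat [(array([136.7, 228.8]), 0.83)]
cradle_handle [(array([154.6, 202.3]), 0.58)]
cradle_hinge [(array([129.6, 234.4]), 0.68), (array([233.7, 309. ]), 0.66), (array([216.9, 253. ]), 0.3)]
other_board [(array([266.9, 269.8]), 0.76)]
side [-0.0715  0.6396  1.0968]
board [(array([374.8, 227.9]), 0.77), (array([257.7, 227.5]), 0.68), (array([248.2, 211.2]), 0.66)]
board_connectors [(array([249.6, 211.9]), 0.72), (array([141.6, 290. ]), 0.36)]
board_heatsink [(array([248.9, 221. ]), 0.73), (array([367.2, 226.5]), 0.61), (array([247.9, 214.6]), 0.46)]
stand [(array([167.7, 321.7]), 0.56), (array([249.7, 222.6]), 0.38)]
cradle_seat [(array([146.9, 321.4]), 0.64)]
cradle_handle [(array([136.2, 290.2]), 0.74)]
cradle_hinge [(array([157.3, 342.1]), 0.98)]
other_board [(array([231.7, 176.9]), 0.59)]
0.9
```

View pics/scene0.png

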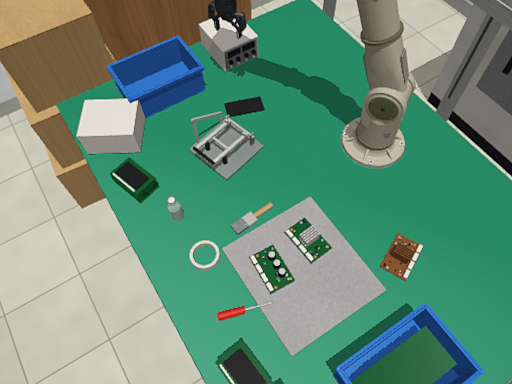

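View pics/side0.png

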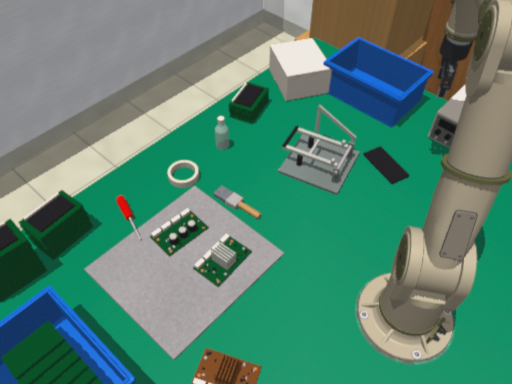

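Scene picture (row, col): green board with the finned heatsink at (236,308), capacitor board at (268,270), brown look-alike at (256,402), and the stand at (145,226) with its black handle to the left. In the side picture the board is at (255,222) and the brown one at (368,228). I choose the green one at (236,308), and check it and the stand in one crop.

```bash
python3 - <<'E'
from h import *
s=cv2.imread('pics/scene0.png');d=cv2.imread('pics/side0.png')
f=lambda i,r,c:cv2.resize(i[r:r+75,c:c+100],(400,300),interpolation=cv2.INTER_CUBIC)
cv2.imwrite('pics/crop.png',np.vstack([np.hstack([f(s,200,258),f(d,222,172)]),np.hstack([f(s,105,178),f(d,110,270)])]))
E
```

```text
(no output)
```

View pics/crop.png

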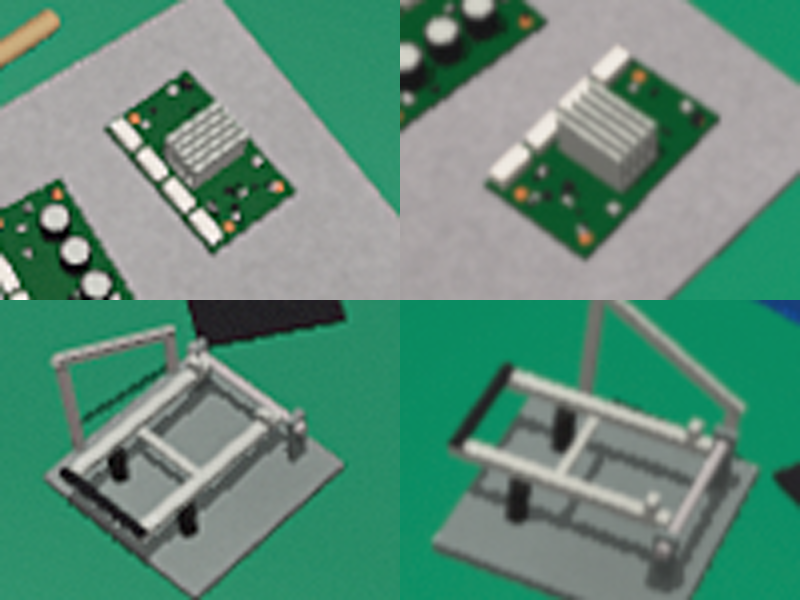

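```bash
cat > fit.py <<'E'
from h import *
from scipy.optimize import least_squares
np.set_printoptions(precision=4,suppress=True)
C={n:ctrl.capture(n) for n in('scene','side')}
off={'scene':{'b':(258,200),'s':(178,105)},'side':{'b':(172,222),'s':(270,110)}}
def px(n,w,u,v): o=off[n][w]; return ((v+.5)/4-.5+o[1],(u+.5)/4-.5+o[0])
B=lambda x,y,z:np.array([x,y,z])/1000
board=[('scene',B(-45,a*70,12),185,72)for a in[1]]
def fit(w,obs,x0):
    def f(p):
        c,s=np.cos(p[2]),np.sin(p[2]);r=[]
        for n,m,u,v in obs:
            P=np.array([p[0]+c*m[0]-s*m[1],p[1]+s*m[0]+c*m[1],m[2]])
            r+=list(np.subtract(proj(C[n],P),px(n,w,u,v)))
        return r
    s=least_squares(f,x0,loss='soft_l1');print(w,s.x,'rms',np.sqrt(np.mean(np.square(f(s.x)))));print(np.reshape(f(s.x),(-1,2)).round(1).tolist());return s.x
# orientation: y sign found by handedness (both tried)
for n,w,u,v,z in[('scene','b',185,72,.012),('scene','b',295,190,.012),('scene','b',212,253,.012),('side','b',318,118,.012),('side','b',187,258,.012),('side','b',87,183,.012),
 ('scene','s',106,200,.07),('side','s',82,108,.07),('scene','s',45,177,.012),('scene','s',195,297,.012),('scene','s',345,165,.012),('side','s',33,240,.012),('side','s',357,167,.012)]:
    print(n,w,u,v,onz(C[n],px(n,w,u,v),z))
E
python3 - <<'E'
from fit import *
E
```

```text
scene b 185 72 [0.4104 0.1242 0.012 ]
scene b 295 190 [0.3984 0.2605 0.012 ]
scene b 212 253 [0.4871 0.2674 0.012 ]
side b 318 118 [0.4073 0.1263 0.012 ]
side b 187 258 [0.3971 0.2621 0.012 ]
side b 87 183 [0.4858 0.2676 0.012 ]
scene s 106 200 [ 0.5803 -0.2498  0.07  ]
side s 82 108 [ 0.5821 -0.2455  0.07  ]
scene s 45 177 [ 0.6014 -0.3438  0.012 ]
scene s 195 297 [ 0.5514 -0.1532  0.012 ]
scene s 345 165 [ 0.3597 -0.2013  0.012 ]
side s 33 240 [ 0.5511 -0.1534  0.012 ]
side s 357 167 [ 0.4094 -0.3941  0.012 ]
```

```bash
python3 - <<'E' | grep -v ^s[ci]
from fit import *
b=fit('b',[('scene',B(-45,-70,12),185,72),('scene',B(-45,70,12),295,190),('scene',B(45,70,12),212,253),('side',B(-45,-70,12),318,118),('side',B(-45,70,12),187,258),('side',B(45,70,12),87,183)],[.4475,.196,.08])
s=fit('s',[('scene',B(107,0,70),106,200),('side',B(107,0,70),82,108),('scene',B(100,-100,12),45,177),('scene',B(100,100,12),195,297),('scene',B(-100,100,12),345,165),('side',B(100,100,12),33,240),('side',B(-100,-100,12),357,167)],[.4805,-.273,.245])
def w(p,x,y): c,q=np.cos(p[2]),np.sin(p[2]);return np.array([p[0]+c*x-q*y,p[1]+q*x+c*y])/1
print('heatsink',w(b,-.004,0),'seat',w(s,-.005,0),'handle',w(s,.107,0),'hinge',w(s,-.075,0))
for l,P in(('board_heatsink',[*w(b,-.004,0),.052]),('cradle_handle',[*w(s,.107,0),.07]),('cradle_seat',[*w(s,-.005,0),.07]),('cradle_hinge',[*w(s,-.075,0),.06])):
    print(l,[np.round(proj(C[n],P),1) for n in C])
E
```

```text
b [0.4477 0.1956 0.0758] rms 0.5205772679522124
[[-0.7, 0.2], [0.2, 0.5], [0.4, 0.2], [-1.1, 0.7], [-0.1, -0.1], [-0.0, -0.7]]
s [ 0.4796 -0.2738  0.2538] rms 0.39831156132471907
[[0.9, -0.3], [-0.4, 0.0], [-0.3, -0.2], [0.2, 0.2], [-0.4, 0.3], [0.2, -0.3], [-0.0, 0.7]]
heatsink [0.4437 0.1953] seat [ 0.4747 -0.2751] handle [ 0.5832 -0.247 ] hinge [ 0.407  -0.2927]
board_heatsink [array([233.7, 309.4]), array([251.2, 223.1])]
cradle_handle [array([155.5, 203.8]), array([136.2, 290.2])]
cradle_seat [array([136.7, 226.2]), array([148. , 322.8])]
cradle_hinge [array([127.1, 239.7]), array([157.9, 343.5])]
```

The crop shows the finned heatsink on the green board, its white connectors towards world +x. The stand's handle points away from the robot and the side plate is at its −y. The fits agree to about 0.5 px with the sizes and the landmarks. Next I plan the approach.

```bash
cat > plan.py <<'E'
from h import *
def plan(way,grip=-1,start=None):
    """way: (x,y,z,yaw) list; prints rows of <=40mm,<=.12rad in tool axes"""
    o=ctrl.get_obs();p=np.array(o['tool_pos']);e=o['tcp_rot'];Rm=R.from_euler('xyz',e).as_matrix()
    print('at',np.round(p,4),np.round(e,4),'F',np.round(o['ft_force'],1),'w',round(o['grip_width'],4),'t',round(o['time_s'],2))
    if start is not None: p=np.array(start[:3]);Rm=R.from_euler('xyz',[np.pi,0,start[3]]).as_matrix()
    out=[]
    for w in way:
        T=R.from_euler('xyz',[np.pi,0,w[3]]).as_matrix()
        rv=R.from_matrix(Rm.T@T).as_rotvec()
        n=max(1,int(np.ceil(np.linalg.norm(w[:3]-p)/(w[4] if len(w)>4 else .038))),int(np.ceil(np.linalg.norm(rv)/.115)))
        for k in range(n):
            goal=p+(np.array(w[:3])-p)/(n-k)
            rv=R.from_matrix(Rm.T@T).as_rotvec()/(n-k)
            d=np.round(Rm.T@(goal-p),4);rv=np.round(rv,3)
            out.append(' '.join(f'{v:g}' for v in[*d,*rv,grip]))
            p=p+Rm@d;Rm=Rm@R.from_rotvec(rv).as_matrix()
    for i in range(0,len(out),5):print('; '.join(out[i:i+5]))
E
python3 -c "
from plan import *
plan([(.47,-.2,.25,.25),(.4437,.1953,.2,.076),(.4437,.1953,.11,.076)])"
```

```text
at [ 0.283  -0.5573  0.2423] [-3.1415e+00 -1.0000e-04  4.6980e-01] F [-0.2 -0.3 -0.4] w 0.0856 t 1.1
0.0299 -0.0213 -0.0007 -0 -0 0.02 -1; 0.0294 -0.0218 -0.0007 -0 -0 0.02 -1; 0.029 -0.0224 -0.0007 -0 -0 0.02 -1; 0.0285 -0.023 -0.0007 -0 -0 0.02 -1; 0.0281 -0.0236 -0.0007 -0 -0 0.02 -1
0.0276 -0.0241 -0.0007 -0 -0 0.02 -1; 0.0271 -0.0247 -0.0007 -0 -0 0.02 -1; 0.0266 -0.0252 -0.0007 -0 -0 0.02 -1; 0.0261 -0.0258 -0.0007 -0 -0 0.02 -1; 0.0256 -0.0263 -0.0007 -0 -0 0.02 -1
0.025 -0.0268 -0.0007 -0 -0 0.02 -1; 0.0066 -0.0354 0.0046 -0 -0 0.016 -1; 0.006 -0.0355 0.0045 -0 -0 0.016 -1; 0.0054 -0.0356 0.0046 -0 -0 0.016 -1; 0.0049 -0.0357 0.0045 -0 -0 0.016 -1
0.0043 -0.0358 0.0046 -0 -0 0.016 -1; 0.0037 -0.0358 0.0045 -0 -0 0.016 -1; 0.0031 -0.0359 0.0046 -0 -0 0.016 -1; 0.0026 -0.0359 0.0045 -0 -0 0.015 -1; 0.002 -0.0359 0.0046 -0 -0 0.016 -1
0.0015 -0.036 0.0045 -0 -0 0.015 -1; 0.0009 -0.036 0.0046 -0 -0 0.016 -1; -0 0 0.03 -0 -0 -0 -1; -0 0 0.03 -0 -0 -0 -1; -0 0 0.03 -0 -0 -0 -1
```

{"method": "jog_arm", "body": {
  "moves": "0.030 -0.021 -0.0007 0 0 0.02 -1; 0.0295 -0.022 -0.0007 0 0 0.02 -1; 0.029 -0.0225 -0.0007 0 0 0.02 -1; 0.0285 -0.023 -0.0007 0 0 0.02 -1; 0.028 -0.0235 -0.0007 0 0 0.02 -1"
}}

```text
time_s: 1.52
tool_pos: [0.3687, -0.3934, 0.246]
tcp_rot: [3.141, -0.0, 0.369]
ft_force: [0.8, 0.1, -0.1]
grip_width: 0.0853
gripper_force: 0.0
```

{"method": "jog_arm", "body": {
  "moves": "0.0275 -0.024 -0.0007 0 0 0.02 -1; 0.027 -0.0245 -0.0007 0 0 0.02 -1; 0.0265 -0.025 -0.0007 0 0 0.02 -1; 0.026 -0.026 -0.0007 0 0 0.02 -1; 0.0255 -0.0265 -0.0007 0 0 0.02 -1"
}}

```text
time_s: 1.93
tool_pos: [0.4533, -0.2311, 0.2497]
tcp_rot: [3.141, -0.0, 0.269]
ft_force: [1.2, -0.8, 1.0]
grip_width: 0.0856
gripper_force: 0.0
```

{"method": "jog_arm", "body": {
  "moves": "0.025 -0.027 -0.0007 0 0 0.02 -1; 0.0065 -0.0355 0.0045 0 0 0.016 -1; 0.006 -0.0355 0.0045 0 0 0.016 -1; 0.0055 -0.0355 0.0045 0 0 0.016 -1; 0.005 -0.0355 0.0045 0 0 0.016 -1"
}}

```text
time_s: 2.35
tool_pos: [0.4599, -0.0548, 0.232]
tcp_rot: [3.141, -0.001, 0.185]
ft_force: [1.2, 1.0, -0.4]
grip_width: 0.0853
gripper_force: 0.0
```

{"method": "jog_arm", "body": {
  "moves": "0.0045 -0.036 0.0045 0 0 0.016 -1; 0.0035 -0.036 0.0045 0 0 0.016 -1; 0.003 -0.036 0.0045 0 0 0.016 -1; 0.0025 -0.036 0.0045 0 0 0.016 -1; 0.002 -0.036 0.0045 0 0 0.016 -1"
}}

```text
time_s: 2.77
tool_pos: [0.4476, 0.1254, 0.2097]
tcp_rot: [3.141, -0.001, 0.105]
ft_force: [0.8, -0.3, 0.5]
grip_width: 0.0855
gripper_force: 0.0
```

```bash
python3 -c "
from plan import *
plan([(.4437,.1953,.2,.076),(.4437,.1953,.12,.076)])"
```

```text
at [0.4476 0.1254 0.2097] [ 3.1414e+00 -1.1000e-03  1.0480e-01] F [ 0.8 -0.3  0.5] w 0.0855 t 2.77
0.0017 -0.0349 0.0049 0 -0.001 0.014 -1; 0.0012 -0.035 0.0048 0 -0 0.015 -1; 0 -0 0.0267 0 -0 -0 -1; 0 -0 0.0267 0 -0 -0 -1; 0 -0 0.0266 0 -0 -0 -1
```

{"method": "jog_arm", "body": {
  "moves": "0.0015 -0.035 0.005 0 0 0.014 -1; 0.001 -0.035 0.005 0 0 0.015 -1; 0 0 0.027 0 0 0 -1; 0 0 0.027 0 0 0 -1; 0 0 0.026 0 0 0 -1"
}}

```text
time_s: 3.18
tool_pos: [0.4435, 0.1947, 0.1188]
tcp_rot: [-3.141, -0.001, 0.079]
ft_force: [1.1, -0.4, 0.0]
grip_width: 0.0854
gripper_force: 0.0
```

```bash
cat >> h.py <<'E'
def wrist():
    o=ctrl.get_obs();c=ctrl.capture('wrist');T=np.eye(4)
    T[:3,:3]=R.from_euler('xyz',o['tcp_rot']).as_matrix();T[:3,3]=o['tool_pos']
    c['camera_from_world']=np.linalg.inv(T@c['tool_from_camera']);return c
E
python3 - <<'E'
from h import *
c=wrist();cv2.imwrite('pics/w1.png',cv2.cvtColor(c['image'],cv2.COLOR_RGB2BGR))
for l,z in(('board_heatsink',.052),('board_connectors',.024),('board',.008)):
    for d in ctrl.landmark_of(l,'wrist')[:2]:print(l,d['pixel'],d['score'],onz(c,d['pixel'],z).round(4))
print(ctrl.get_obs()['tool_pos'])
for x in(-45,45):
  for y in (-70,70):
    a=.0758;print(x,y,np.round(proj(c,[.4477+(x*np.cos(a)-y*np.sin(a))/1e3,.1956+(x*np.sin(a)+y*np.cos(a))/1e3,.012]),0))
E
```

```text
board_heatsink [214.9, 257.5] 0.86 [0.4404 0.1916 0.052 ]
board_connectors [141.4, 251.0] 0.59 [0.4844 0.1994 0.024 ]
board [190.5, 248.0] 0.85 [0.4436 0.1988 0.008 ]
[0.44353174 0.19374136 0.12006139]
-45 -70 [241. 339.]
-45 70 [240. 166.]
45 -70 [128. 348.]
45 70 [128. 157.]
```

View pics/w1.png

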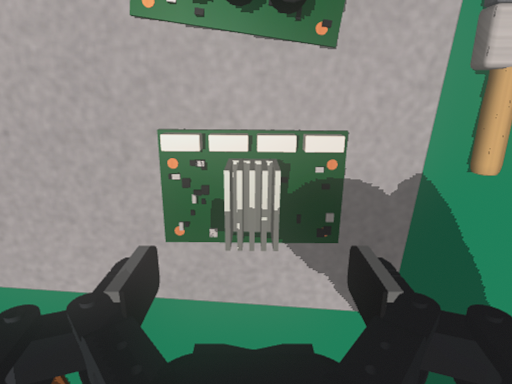

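The wrist picture shows the board's corners at (129,158), (129,347), (243,165) and (243,340), within about 1.5 mm of the fit. The heatsink is central and both fingers straddle it, so I go down and grip.

{"method": "jog_arm", "body": {
  "moves": "-0.0015 -0.001 0.025 0 0 0 -1; 0 0 0.025 0 0 0 -1; 0 0 0.02 0 0 0 -1; 0 0 0.013 0 0 0 -1; 0 0 0.006 0 0 0 -1"
}}

```text
time_s: 3.8
tool_pos: [0.4427, 0.1945, 0.0308]
tcp_rot: [-3.142, -0.001, 0.076]
ft_force: [-0.5, 0.1, 0.5]
grip_width: 0.0851
gripper_force: 0.0
```

{"method": "jog_arm", "body": {
  "moves": "0 0 0 0 0 0 1; 0 0 0 0 0 0 1; 0 0 0 0 0 0 1; 0 0 0 0 0 0 1; 0 0 0 0 0 0 1",
  "force": 40
}}

```text
time_s: 4.22
tool_pos: [0.4431, 0.195, 0.032]
tcp_rot: [-3.141, -0.003, 0.077]
ft_force: [-0.6, -1.2, 6.6]
grip_width: 0.0358
gripper_force: 41.0
```

{"method": "jog_arm", "body": {
  "moves": "0 0 0 0 0 0 1; 0 0 0 0 0 0 1; 0 0 0 0 0 0 1"
}}

```text
time_s: 4.47
tool_pos: [0.443, 0.195, 0.032]
tcp_rot: [-3.141, -0.003, 0.077]
ft_force: [-2.2, -0.9, 6.9]
grip_width: 0.0357
gripper_force: 41.0
```

{"method": "jog_arm", "body": {
  "moves": "0 0 -0.01 0 0 0 1; 0 0 -0.03 0 0 0 1; 0 0 -0.04 0 0 0 1; 0 0 -0.04 0 0 0 1; 0 0 -0.04 0 0 0 1"
}}

```text
time_s: 4.88
tool_pos: [0.4411, 0.1947, 0.193]
tcp_rot: [-3.141, 0.0, 0.078]
ft_force: [1.3, -0.2, -1.8]
grip_width: 0.0354
gripper_force: 40.4
```

```bash
python3 - <<'E'
from h import *
np.set_printoptions(precision=4,suppress=True)
c=wrist();cv2.imwrite('pics/w2.png',cv2.cvtColor(c['image'],cv2.COLOR_RGB2BGR))
o=ctrl.get_obs();print(o['tool_pos'],o['tcp_rot'],o['ft_force'],o['grip_width'])
print(c['tool_from_camera'],c['K'])
for l in('board_heatsink','board_connectors','board'):
    for d in ctrl.landmark_of(l,'wrist')[:2]:print(l,d['pixel'],d['score'])
E
```

```text
[0.4446 0.1967 0.2013] [-3.1387 -0.0108  0.078 ] [2.7328 1.6031 5.2038] 0.0354302381266376
[[-0.     -0.9581 -0.2863  0.0725]
 [ 1.     -0.0001  0.0003 -0.0002]
 [-0.0004 -0.2863  0.9581 -0.1319]
 [ 0.      0.      0.      1.    ]] [[322.0834   0.     253.0319]
 [  0.     322.0834 190.839 ]
 [  0.       0.       1.    ]]
board_heatsink [286.9, 254.4] 0.57
board_connectors [349.5, 28.5] 0.73
board_connectors [167.9, 254.3] 0.56
board [232.4, 250.5] 0.96
board [329.6, 65.1] 0.86
```

View pics/w2.png

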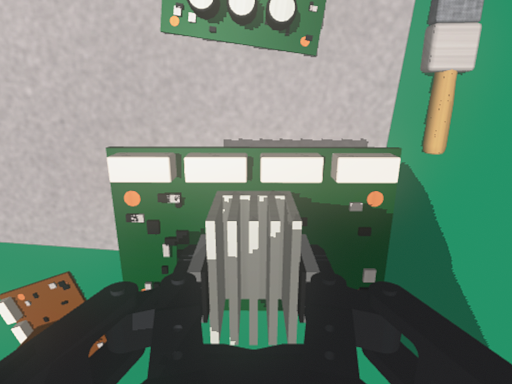

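```bash
python3 - <<'E'
from h import *
from scipy.optimize import least_squares
T=np.array([[0,-.9581,-.2863,.0725],[1,-.0001,.0003,-.0002],[-.0004,-.2863,.9581,-.1319],[0,0,0,1]]);Ti=np.linalg.inv(T)
K=np.array([[322.08,0,253.03],[0,322.08,190.84],[0,0,1]])
def pr(p,m): # p: tx,ty,tz,rotvec small
    b=np.array([m[0],-m[1],-m[2]])/1e3;q=R.from_rotvec(p[3:]).as_matrix()@b+p[:3]
    u=K@(Ti@np.r_[q,1])[:3];return np.array([u[1]/u[2],u[0]/u[2]])
M=[((45,70,4),(148,107)),((45,-70,4),(148,401)),((24,18,44),(193,216)),((24,-18,44),(193,293)),((-32,18,44),(345,210)),((-32,-18,44),(345,300))]
p0=np.array([.004,0,.023,0,0,0])
for m,o in M:print(m,o,pr(p0,m).round(0))
f=lambda p,k:np.ravel([pr(p,m)-o for m,o in M[:k]])
pri=lambda p:(p-p0)/[.01,.003,.004,.03,.1,.05]
s=least_squares(lambda p:np.r_[f(p,4),pri(p)],p0);print(s.x.round(4),f(s.x,6).round(1))
E
```

```text
(45, 70, 4) (148, 107) [147. 104.]
(45, -70, 4) (148, 401) [147. 402.]
(24, 18, 44) (193, 216) [220. 205.]
(24, -18, 44) (193, 293) [220. 302.]
(-32, 18, 44) (345, 210) [345. 210.]
(-32, -18, 44) (345, 300) [345. 296.]
[ 3.300e-03  4.000e-04  1.970e-02  7.000e-04 -2.397e-01  1.000e-04] [-1.4  5.  -1.4 -5.   1.  -9.9  1.   9.8 -4.2 -2.8 -4.3  1.7]
```

Projecting the grasp as measured (board origin 4 mm ahead of the TCP, underside 24 mm below it) gives the board's corners at (147,104) and (147,402). I see them at (148,107) and (148,401), so the board hangs level and square. I carry it over.

```bash
python3 -c "
from plan import *
plan([(.48,-.03,.235,.17),(.4757,-.2749,.2,.254),(.4757,-.2749,.125,.254)],1)"
```

```text
at [0.4424 0.1948 0.192 ] [-3.1414e+00 -3.0000e-03  7.6800e-02] F [-0.4  0.7 -2.8] w 0.0357 t 5.08
0.0029 0.0324 -0.0061 -0 -0 -0.013 1; 0.0025 0.0325 -0.0061 -0 -0.001 -0.013 1; 0.0021 0.0325 -0.0062 -0 -0 -0.013 1; 0.0016 0.0325 -0.0061 -0 -0.001 -0.014 1; 0.0012 0.0325 -0.0062 -0 -0 -0.013 1
0.0007 0.0326 -0.0061 -0 -0.001 -0.014 1; 0.0003 0.0325 -0.0062 -0 -0 -0.013 1; -0.0065 0.0344 0.005 -0 -0 -0.012 1; -0.0069 0.0343 0.005 -0 -0 -0.012 1; -0.0074 0.0342 0.005 -0 -0 -0.012 1
-0.0078 0.0341 0.005 -0 -0 -0.012 1; -0.0081 0.034 0.005 -0 -0 -0.012 1; -0.0086 0.034 0.005 -0 -0 -0.012 1; -0.009 0.0338 0.005 -0 -0 -0.012 1; 0 0 0.0375 -0 -0 -0 1
0 0 0.0375 -0 -0 -0 1
```

{"method": "jog_arm", "body": {
  "moves": "0.003 0.032 -0.006 0 0 -0.013 1; 0.0025 0.0325 -0.006 0 0 -0.013 1; 0.002 0.0325 -0.006 0 0 -0.013 1; 0.0015 0.0325 -0.006 0 0 -0.013 1; 0.001 0.0325 -0.006 0 0 -0.013 1"
}}

```text
time_s: 5.5
tool_pos: [0.4673, 0.0328, 0.219]
tcp_rot: [-3.141, 0.003, 0.143]
ft_force: [1.8, 0.1, -1.6]
grip_width: 0.0354
gripper_force: 40.7
```

{"method": "jog_arm", "body": {
  "moves": "0.0005 0.0325 -0.006 0 0 -0.013 1; 0.0005 0.0325 -0.006 0 0 -0.013 1; -0.0065 0.034 0.005 0 0 -0.012 1; -0.007 0.034 0.005 0 0 -0.012 1; -0.0075 0.034 0.005 0 0 -0.012 1"
}}

```text
time_s: 5.92
tool_pos: [0.4754, -0.1352, 0.2156]
tcp_rot: [-3.14, 0.003, 0.205]
ft_force: [0.9, 0.7, -2.5]
grip_width: 0.0355
gripper_force: 40.8
```

{"method": "jog_arm", "body": {
  "moves": "-0.008 0.034 0.005 0 0 -0.012 1; -0.008 0.034 0.005 0 0 -0.012 1; -0.0085 0.034 0.005 0 0 -0.012 1; -0.009 0.03 0.005 0 0 -0.012 1; 0 0 0 0 0 0 1"
}}

```text
time_s: 6.33
tool_pos: [0.4689, -0.2772, 0.1938]
tcp_rot: [-3.14, 0.006, 0.243]
ft_force: [-1.3, -0.8, -1.8]
grip_width: 0.0353
gripper_force: 40.9
```

```bash
python3 - <<'E'
from plan import *
for n in('scene','side'):
    c=ctrl.capture(n);
    if n=='side':cv2.imwrite('pics/side1.png',cv2.resize(cv2.cvtColor(c['image'],cv2.COLOR_RGB2BGR)[70:220,230:430],(800,600),interpolation=cv2.INTER_CUBIC))
    for l in('board_connectors','cradle_seat','cradle_handle'):
        print(n,l,[(np.round(d['pixel'],1),round(d['score'],2)) for d in ctrl.landmark_of(l,n)][:2])
plan([(.4757,-.2749,.125,.254),(.4757,-.2749,.0965,.254,.012)],1)
E
```

```text
scene board_connectors [(array([121. , 211.3]), 0.94), (array([261.1, 413.4]), 0.63)]
scene cradle_seat [(array([135.8, 225.3]), 0.79)]
scene cradle_handle [(array([155.4, 202.2]), 0.69)]
side board_connectors [(array([113.6, 315.5]), 0.93)]
side cradle_seat [(array([145.9, 323.7]), 0.62)]
side cradle_handle [(array([137.2, 288.5]), 0.56)]
at [ 0.4734 -0.2687  0.1976] [-3.1414e+00 -2.0000e-04  2.5400e-01] F [-1.2  0.9 -1.9] w 0.0355 t 6.73
0.0003 0.0033 0.0363 -0 -0 -0 1; 0.0003 0.0033 0.0363 -0 -0 -0 1; 0 0 0.0095 -0 -0 -0 1; 0 0 0.0095 -0 -0 -0 1; 0 0 0.0095 -0 -0 -0 1
```

View pics/side1.png

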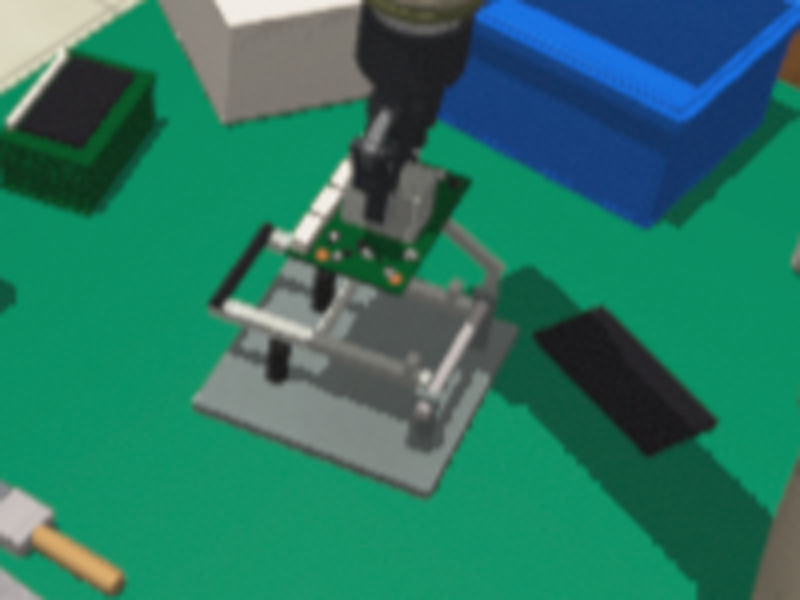

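The side picture shows the board in the gripper above the rails, its connectors towards the black handle (crop (265,235)). I lower it.

{"method": "jog_arm", "body": {
  "moves": "0 0.003 0.036 0 0 0 1; 0.0005 0.0035 0.036 0 0 0 1; 0 0 0.012 0 0 0 1; 0 0 0.008 0 0 0 1; 0 0 0.005 0 0 0 1"
}}

```text
time_s: 7.15
tool_pos: [0.4753, -0.2755, 0.1003]
tcp_rot: [-3.141, 0.0, 0.253]
ft_force: [0.8, 0.6, -1.6]
grip_width: 0.0356
gripper_force: 40.8
```

{"method": "jog_arm", "body": {
  "moves": "0 0 0 0 0 0 1; 0 0 0.002 0 0 0 1; 0 0 0 0 0 0 1"
}}

```text
time_s: 7.4
tool_pos: [0.4761, -0.2764, 0.0999]
tcp_rot: [3.14, -0.002, 0.252]
ft_force: [-0.2, 0.2, -2.0]
grip_width: 0.0353
gripper_force: 40.8
```

```bash
python3 -c "
from plan import *
plan([(.4757,-.2749,.094,.254)],1)"
```

```text
at [ 0.4761 -0.2764  0.0999] [ 3.14e+00 -1.80e-03  2.52e-01] F [-0.2  0.2 -2. ] w 0.0353 t 7.4
0 -0.0016 0.0059 0.002 -0.002 -0.002 1
```

{"method": "jog_arm", "body": {
  "moves": "0 -0.001 0.0015 0 0 0 1; 0 0 0.001 0 0 0 1; 0 0 0 0 0 0 1"
}}

```text
time_s: 7.65
tool_pos: [0.475, -0.2751, 0.0963]
tcp_rot: [3.141, -0.0, 0.252]
ft_force: [-0.0, -0.2, -1.8]
grip_width: 0.035
gripper_force: 40.8
```

{"method": "jog_arm", "body": {
  "moves": "0 0 0.001 0 0 0 1; 0 0 0 0 0 0 1"
}}

```text
time_s: 7.82
tool_pos: [0.4749, -0.2752, 0.095]
tcp_rot: [-3.142, 0.0, 0.252]
ft_force: [0.9, -0.1, -1.3]
grip_width: 0.0353
gripper_force: 40.8
```

{"method": "jog_arm", "body": {
  "moves": "0 0 0.001 0 0 0 1; 0 0 0 0 0 0 1"
}}

```text
time_s: 7.98
tool_pos: [0.475, -0.2753, 0.0941]
tcp_rot: [3.142, -0.0, 0.252]
ft_force: [0.5, -0.0, -0.7]
grip_width: 0.0353
gripper_force: 41.2
```

{"method": "jog_arm", "body": {
  "moves": "0 0 0.001 0 0 0 1; 0 0 0 0 0 0 1"
}}

```text
time_s: 8.15
tool_pos: [0.475, -0.2753, 0.094]
tcp_rot: [3.141, -0.0, 0.252]
ft_force: [-3.3, 2.2, 8.8]
grip_width: 0.0354
gripper_force: 42.1
```

{"method": "jog_arm", "body": {
  "moves": "0 0 0.0005 0 0 0 1; 0 0 0 0 0 0 1"
}}

```text
time_s: 8.32
tool_pos: [0.475, -0.2753, 0.094]
tcp_rot: [3.141, -0.0, 0.252]
ft_force: [-5.6, 1.7, 12.0]
grip_width: 0.0352
gripper_force: 42.7
```

Contact with the rails. I ease off 1 mm and open.

{"method": "jog_arm", "body": {
  "moves": "0 0 -0.001 0 0 0 1; 0 0 0 0 0 0 -1; 0 0 0 0 0 0 -1; 0 0 0 0 0 0 -1; 0 0 0 0 0 0 -1"
}}

```text
time_s: 8.73
tool_pos: [0.4749, -0.2752, 0.0934]
tcp_rot: [-3.141, 0.0, 0.252]
ft_force: [0.3, -1.0, -0.0]
grip_width: 0.0816
gripper_force: 0.0
```

{"method": "jog_arm", "body": {
  "moves": "0 0 0 0 0 0 -1; 0 0 -0.015 0 0 0 -1; 0 0 -0.03 0 0 0 -1; 0 0 -0.03 0 0 0 -1; 0 0 -0.03 0 0 0 -1"
}}

```text
time_s: 9.15
tool_pos: [0.4746, -0.275, 0.1994]
tcp_rot: [-3.141, 0.001, 0.252]
ft_force: [1.6, -0.4, 0.4]
grip_width: 0.0855
gripper_force: 0.0
```

```bash
python3 - <<'E'
from plan import *
c=wrist();cv2.imwrite('pics/w3.png',cv2.cvtColor(c['image'],cv2.COLOR_RGB2BGR))
for l,z in(('board_heatsink',.114),('board_connectors',.086),('board',.07),('cradle_seat',.07),('cradle_handle',.07)):
    for d in ctrl.landmark_of(l,'wrist')[:1]:print(l,np.round(d['pixel']),d['score'],onz(c,d['pixel'],z).round(4))
plan([(.4757,-.2749,.2,.254)],-1)
E
```

```text
board_heatsink [201. 258.] 0.95 [ 0.4756 -0.2778  0.114 ]
board_connectors [136. 254.] 0.58 [ 0.5157 -0.2649  0.086 ]
board [178. 253.] 0.85 [ 0.4797 -0.2731  0.07  ]
cradle_seat [259. 254.] 0.61 [ 0.4066 -0.2933  0.07  ]
cradle_handle [ 38. 255.] 0.85 [ 0.5837 -0.248   0.07  ]
at [ 0.4743 -0.2749  0.1973] [-3.1403e+00  1.4000e-03  2.5180e-01] F [ 0.7 -0.2  0.2] w 0.0854 t 9.45
0.0014 0.0003 -0.0027 -0.001 0.001 -0.002 -1
```

View pics/w3.png

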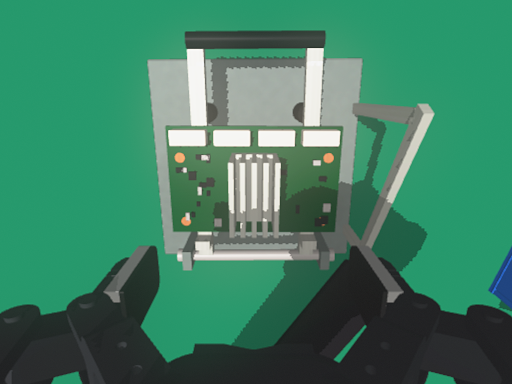

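The wrist picture shows the board square on both rails with its connectors (row 138) towards the handle (row 40). Its plain edge is at row 233, close to the stops at about rows 237–250. I measure that gap.

```bash
python3 - <<'E'
from plan import *
c=wrist();im=cv2.cvtColor(c['image'],cv2.COLOR_RGB2BGR)
f=lambda r,cc:cv2.resize(im[r:r+50,cc:cc+66],(792,600),interpolation=cv2.INTER_CUBIC)
cv2.imwrite('pics/w3z.png',np.hstack([cv2.resize(f(215,165),(396,300)),cv2.resize(f(215,280),(396,300))]))
s=np.array([.4796,-.2738]);a=.2538;x=np.array([np.cos(a),np.sin(a)]);
ax=lambda px,z:(onz(c,px,z)[:2]-s)@x-(-.005)
h=(onz(c,(40,255),.07)[:2]-s)@x+.005;print('handle',h)
for r,z in((233,.074),(125,.074),(236,.084),(238,.084)):print(r,z,ax((r,254),z))
y=np.array([-x[1],x[0]])
for p,z in(((40,186),.07),((40,325),.07),((126,166),.074),((126,343),.074),((233,172),.074),((233,336),.074)):print(p,(onz(c,p,z)[:2]-s)@y)
E
```

```text
handle 0.11045079053407965
233 0.074 -0.04223969477242534
125 0.074 0.04923141171049681
236 0.084 -0.040455684273083506
238 0.084 -0.04226787182648791
(40, 186) 0.04968716270817979
(40, 325) -0.052682355277126135
(126, 166) 0.06833047672390073
(126, 343) -0.06971961076384875
(233, 172) 0.07040078237485603
(233, 336) -0.07079599978172908
```

View pics/w3z.png

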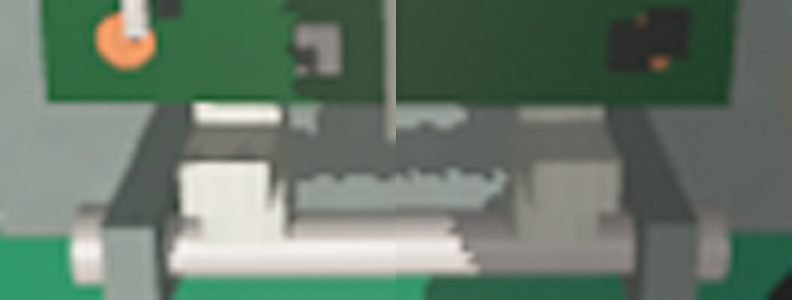

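The gap from the stop faces to the board's edge is about 4 mm and the board is centred within 1 mm, so the placement is good. On to the handle, turning the tool by 90 degrees and half closing the fingers.

```bash
python3 -c "
from plan import *
plan([(.5835,-.2475,.19,1.822),(.5835,-.2475,.11,1.822)],0,)"
```

```text
at [ 0.4742 -0.2748  0.197 ] [-3.1397e+00  1.8000e-03  2.5190e-01] F [ 0.2 -0.4 -0.7] w 0.0852 t 9.5
0.008 0.0001 0.0005 -0 -0 -0.112 0; 0.008 0.001 0.0005 -0 -0 -0.112 0; 0.0078 0.0018 0.0005 -0 -0 -0.112 0; 0.0076 0.0027 0.0005 -0 -0 -0.112 0; 0.0072 0.0035 0.0005 -0 -0 -0.112 0
0.0068 0.0043 0.0005 -0 -0 -0.112 0; 0.0063 0.0051 0.0005 -0 -0 -0.112 0; 0.0057 0.0057 0.0005 -0 -0 -0.112 0; 0.005 0.0063 0.0005 -0 -0 -0.112 0; 0.0042 0.0069 0.0005 -0 -0 -0.112 0
0.0035 0.0073 0.0005 -0.001 -0 -0.113 0; 0.0026 0.0076 0.0004 -0 -0 -0.112 0; 0.0017 0.0079 0.0005 -0.001 -0.001 -0.113 0; 0.0009 0.008 0.0004 -0 -0 -0.112 0; -0 -0 0.0267 -0 -0 -0 0
-0 -0 0.0267 -0 -0 -0 0; -0 -0 0.0266 -0 -0 -0 0
```

{"method": "jog_arm", "body": {
  "moves": "0.008 0 0 0 0 -0.112 0; 0.008 0.001 0 0 0 -0.112 0; 0.008 0.002 0 0 0 -0.112 0; 0.0075 0.0025 0 0 0 -0.112 0; 0.007 0.0035 0 0 0 -0.112 0"
}}

```text
time_s: 9.92
tool_pos: [0.5135, -0.265, 0.1969]
tcp_rot: [-3.139, 0.0, 0.818]
ft_force: [0.2, -1.4, -1.1]
grip_width: 0.0428
gripper_force: 0.0
```

{"method": "jog_arm", "body": {
  "moves": "0.007 0.0045 0 0 0 -0.112 0; 0.0065 0.005 0 0 0 -0.112 0; 0.0055 0.0055 0 0 0 -0.112 0; 0.005 0.0065 0 0 0 -0.112 0; 0.004 0.007 0 0 0 -0.112 0"
}}

```text
time_s: 10.33
tool_pos: [0.5529, -0.2554, 0.1969]
tcp_rot: [-3.139, -0.001, 1.378]
ft_force: [-1.3, 0.5, 0.4]
grip_width: 0.0428
gripper_force: 0.0
```

{"method": "jog_arm", "body": {
  "moves": "0.0035 0.0075 0 0 0 -0.112 0; 0.0025 0.0075 0 0 0 -0.112 0; 0.0015 0.008 0 0 0 -0.112 0; 0.001 0.008 0 0 0 -0.112 0; 0 0 0 0 0 0 0"
}}

```text
time_s: 10.75
tool_pos: [0.5851, -0.247, 0.1966]
tcp_rot: [-3.14, -0.003, 1.827]
ft_force: [-0.1, -0.3, -0.5]
grip_width: 0.0428
gripper_force: 0.0
```

```bash
python3 - <<'E'
from plan import *
plan([(.5835,-.2475,.11,1.822),(.5835,-.2475,.062,1.822)],0)
c=wrist()
for d in ctrl.landmark_of('cradle_handle','wrist')[:2]:print(np.round(d['pixel']),d['score'],onz(c,d['pixel'],.07).round(4))
E
```

```text
at [ 0.5851 -0.247   0.1966] [-3.1404e+00 -2.6000e-03  1.8266e+00] F [-0.1 -0.3 -0.5] w 0.0428 t 10.75
-0.0001 -0.0005 0.0289 -0 -0.001 0.002 0; -0.0001 -0.0005 0.0289 -0.001 -0.001 0.001 0; 0 -0.0006 0.0288 -0 -0.001 0.002 0; 0 0 0.024 -0 0 -0 0; 0 0 0.024 -0 0 -0 0
[187. 250.] 0.87 [ 0.5819 -0.2484  0.07  ]
```

{"method": "jog_arm", "body": {
  "moves": "0 -0.0005 0.029 0 0 0.002 0; 0 -0.0005 0.029 0 0 0.002 0; 0 -0.001 0.029 0 0 0 0; 0 0 0.024 0 0 0 0; 0 0 0.023 0 0 0 0"
}}

```text
time_s: 11.27
tool_pos: [0.5812, -0.2491, 0.0625]
tcp_rot: [-3.14, -0.001, 1.811]
ft_force: [0.7, -0.8, 0.2]
grip_width: 0.0428
gripper_force: 0.0
```

{"method": "jog_arm", "body": {
  "moves": "0 0 0 0 0 0 0.4; 0 0 0 0 0 0 1; 0 0 0 0 0 0 1; 0 0 0 0 0 0 1; 0 0 0 0 0 0 1",
  "force": 20
}}

```text
time_s: 11.68
tool_pos: [0.5835, -0.2486, 0.0661]
tcp_rot: [3.14, 0.001, 1.816]
ft_force: [1.2, 1.0, -1.9]
grip_width: 0.0114
gripper_force: 21.5
```

```bash
python3 -c "
from plan import *
plan([(.583,-.2475,.062,1.825)],1)
# arc in stand x (tool y) / z steps from level
for a in range(0,31,3):
    t=np.radians(a);print(a,np.round([182*np.cos(t)-10*np.sin(t)-182,182*np.sin(t)+10*np.cos(t)-10],1))
print(R.from_euler('xyz',[np.pi,0,1.825]).as_matrix()[:,1])
"
```

```text
at [ 0.5835 -0.2486  0.0661] [3.1398e+00 1.0000e-03 1.8155e+00] F [ 1.2  1.  -1.9] w 0.0114 t 11.68
0.0012 -0.0002 0.0041 0.002 0.001 -0.009 1
0 [0. 0.]
3 [-0.8  9.5]
6 [-2. 19.]
9 [-3.8 28.3]
12 [-6.1 37.6]
15 [-8.8 46.8]
18 [-12.   55.8]
21 [-15.7  64.6]
24 [-19.8  73.2]
27 [-24.4  81.5]
30 [-29.4  89.7]
[9.67863859e-01 2.51474753e-01 1.22464680e-16]
```

Gripped on the 12 mm bar. I lift along the arc, which runs along −tool y and −tool z.

{"method": "jog_arm", "body": {
  "moves": "0 -0.0003 -0.0025 0 0 0 1; 0 -0.0005 -0.0047 0 0 0 1; 0 -0.0006 -0.0047 0 0 0 1; 0 -0.0006 -0.0047 0 0 0 1; 0 -0.0007 -0.0047 0 0 0 1"
}}

```text
time_s: 12.1
tool_pos: [0.5811, -0.2493, 0.0872]
tcp_rot: [3.139, 0.001, 1.816]
ft_force: [4.2, 1.1, -2.9]
grip_width: 0.011
gripper_force: 21.2
```

```bash
python3 - <<'E'
from plan import *
plan([],1)
for n in('scene','side'):
    c=ctrl.capture(n);print(n,[(np.round(proj(c,[*p,.07+.021]),1)) for p in[(.5809,-.2476)]],[(np.round(d['pixel'],1),round(d['score'],2)) for d in ctrl.landmark_of('cradle_handle',n)][:2])
E
```

```text
at [ 0.5811 -0.2493  0.0872] [3.1393e+00 8.0000e-04 1.8161e+00] F [ 4.2  1.1 -2.9] w 0.011 t 12.1
scene [array([151.7, 203.5])] [(array([150.1, 201. ]), 0.61)]
side [array([131.6, 291.3])] [(array([129.4, 289.3]), 0.94)]
```

{"method": "jog_arm", "body": {
  "moves": "0 -0.001 -0.0046 0 0 0 1; 0 -0.0011 -0.0046 0 0 0 1; 0 -0.0012 -0.0046 0 0 0 1; 0 -0.0013 -0.0046 0 0 0 1; 0 -0.0014 -0.0046 0 0 0 1"
}}

```text
time_s: 12.72
tool_pos: [0.5759, -0.2506, 0.1099]
tcp_rot: [3.138, 0.001, 1.816]
ft_force: [7.7, 1.0, -1.4]
grip_width: 0.0113
gripper_force: 21.1
```

{"method": "jog_arm", "body": {
  "moves": "0 -0.0016 -0.0044 0 0 0 1; 0 -0.0017 -0.0044 0 0 0 1; 0 -0.0018 -0.0044 0 0 0 1; 0 -0.0019 -0.0044 0 0 0 1; 0 -0.002 -0.0044 0 0 0 1"
}}

```text
time_s: 13.13
tool_pos: [0.5677, -0.2527, 0.1325]
tcp_rot: [3.137, 0.002, 1.817]
ft_force: [9.1, 1.7, -0.1]
grip_width: 0.0109
gripper_force: 21.0
```

```bash
python3 - <<'E'
from plan import *
plan([],1)
for n in('scene','side'):
    c=ctrl.capture(n)
    for l in('cradle_handle','board_connectors','cradle_seat'):print(n,l,[(np.round(d['pixel'],1),round(d['score'],2)) for d in ctrl.landmark_of(l,n)][:2])
    if n=='side':cv2.imwrite('pics/side2.png',cv2.resize(cv2.cvtColor(c['image'],cv2.COLOR_RGB2BGR)[70:220,230:430],(800,600),interpolation=cv2.INTER_CUBIC))
E
```

```text
at [ 0.5677 -0.2527  0.1325] [3.1367e+00 1.8000e-03 1.8166e+00] F [ 9.1  1.7 -0.1] w 0.0109 t 13.13
scene cradle_handle [(array([141.2, 204.2]), 0.57)]
scene board_connectors [(array([132.9, 217.5]), 0.9), (array([257.3, 414.9]), 0.7)]
scene cradle_seat [(array([216.8, 178.2]), 0.51), (array([131.1, 228.8]), 0.45)]
side cradle_handle [(array([127.4, 292.9]), 0.89), (array([177.6, 181.9]), 0.65)]
side board_connectors [(array([130.1, 317.1]), 0.65)]
side cradle_seat [(array([232.3, 178.7]), 0.67), (array([219.2, 126.7]), 0.46)]
```

{"method": "jog_arm", "body": {
  "moves": "0 -0.0021 -0.0043 0 0 0 1; 0 -0.0022 -0.0043 0 0 0 1; 0 -0.0023 -0.0042 0 0 0 1; 0 -0.0024 -0.0042 0 0 0 1; 0 -0.0025 -0.0042 0 0 0 1"
}}

```text
time_s: 13.95
tool_pos: [0.5568, -0.2556, 0.154]
tcp_rot: [3.136, 0.002, 1.817]
ft_force: [10.0, 1.0, 1.2]
grip_width: 0.0113
gripper_force: 20.9
```

{"method": "jog_arm", "body": {
  "moves": "0 -0.0008 -0.0012 0 0 0 1; 0 0 0 0 0 0 1; 0 0 0 0 0 0 1; 0 0 0 0 0 0 1; 0 0 0 0 0 0 1"
}}

```text
time_s: 14.37
tool_pos: [0.5561, -0.2558, 0.1553]
tcp_rot: [3.136, 0.003, 1.817]
ft_force: [9.6, 0.6, 2.6]
grip_width: 0.0109
gripper_force: 20.9
```

```bash
python3 - <<'E'
from plan import *
plan([],1)
for n in('scene','side'):
    c=ctrl.capture(n)
    for l in('cradle_handle',):print(n,l,[(np.round(d['pixel'],1),round(d['score'],2)) for d in ctrl.landmark_of(l,n)][:1])
    if n=='side':cv2.imwrite('pics/side3.png',cv2.resize(cv2.cvtColor(c['image'],cv2.COLOR_RGB2BGR)[70:220,230:430],(800,600),interpolation=cv2.INTER_CUBIC))
E
```

```text
at [ 0.5561 -0.2558  0.1553] [3.1360e+00 2.5000e-03 1.8166e+00] F [9.6 0.6 2.6] w 0.0109 t 14.37
scene cradle_handle [(array([136.9, 204.3]), 0.71)]
side cradle_handle [(array([121.3, 297.3]), 0.59)]
```

View pics/side3.png

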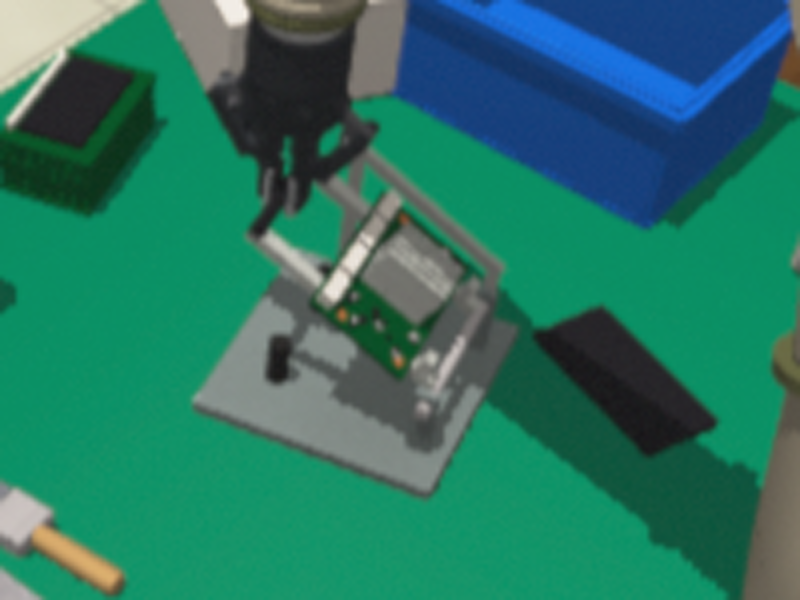

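The side picture shows the cradle tipped with the rails nearly parallel to the plate's slanted edge (rail (235,255)–(365,430), edge (155,365)–(270,500)). The board lies square against the stops. By the 89 mm rise it stands at about 30 degrees, so I hold it there.

{"method": "jog_arm", "body": {
  "moves": "0 0 0 0 0 0 1; 0 0 0 0 0 0 1; 0 0 0 0 0 0 1; 0 0 0 0 0 0 1; 0 0 0 0 0 0 1"
}}

```text
time_s: 14.98
tool_pos: [0.5561, -0.2558, 0.1553]
tcp_rot: [3.136, 0.002, 1.817]
ft_force: [8.5, 2.2, 3.3]
grip_width: 0.0109
gripper_force: 20.9
```

```bash
python3 - <<'E'
from h import *
cs=[ctrl.capture(n) for n in('scene','side')];ps=[ctrl.landmark_of('cradle_handle',n)[0]['pixel'] for n in('scene','side')]
print(tri(cs,ps))
a=.2538
for t in(24,30,36):
    t=np.radians(t);x=.182*np.cos(t)-.01*np.sin(t);z=.06+.182*np.sin(t)+.01*np.cos(t)
    P=[.407+x*np.cos(a),-.2927+x*np.sin(a),z];print(np.round(P,4),[np.round(proj(c,P),1) for c in cs])
print(ps)
E
```

```text
(array([ 0.56330088, -0.26651259,  0.13725393]), [np.float64(0.0035286370448775525), np.float64(0.00352863704487743)])
[ 0.564  -0.252   0.1432] [array([139.6, 205.3]), array([120.7, 297.5])]
[ 0.5547 -0.2544  0.1597] [array([134.9, 206.8]), array([117.5, 300.8])]
[ 0.5438 -0.2572  0.1751] [array([130.1, 208.6]), array([114.7, 304.7])]
[[136.7, 203.3], [120.8, 299.8]]
```

{"method": "jog_arm", "body": {
  "moves": "0 0 0 0 0 0 1; 0 0 0 0 0 0 1; 0 0 0 0 0 0 1; 0 0 0 0 0 0 1; 0 0 0 0 0 0 1"
}}

```text
time_s: 15.6
tool_pos: [0.5562, -0.2558, 0.1552]
tcp_rot: [3.136, 0.002, 1.817]
ft_force: [9.0, 1.3, 4.1]
grip_width: 0.0105
gripper_force: 20.9
```

{"method": "jog_arm", "body": {
  "moves": "0 0 0 0 0 0 1; 0 0 0 0 0 0 1; 0 0 0 0 0 0 1; 0 0 0 0 0 0 1; 0 0 0 0 0 0 1"
}}

```text
time_s: 16.02
tool_pos: [0.5561, -0.2558, 0.1553]
tcp_rot: [3.136, 0.002, 1.817]
ft_force: [9.4, 1.6, 2.6]
grip_width: 0.011
gripper_force: 20.9
```

{"method": "jog_arm", "body": {
  "moves": "0 0 0 0 0 0 1; 0 0 0 0 0 0 1; 0 0 0 0 0 0 1; 0 0 0 0 0 0 1; 0 0 0 0 0 0 1"
}}

```text
time_s: 16.43
tool_pos: [0.5562, -0.2558, 0.1552]
tcp_rot: [3.136, 0.002, 1.817]
ft_force: [9.6, 0.9, 3.1]
grip_width: 0.0112
gripper_force: 20.9
```

{"method": "jog_arm", "body": {
  "moves": "0 0 0 0 0 0 1; 0 0 0 0 0 0 1; 0 0 0 0 0 0 1; 0 0 0 0 0 0 1; 0 0 0 0 0 0 1"
}}

```text
time_s: 16.85
tool_pos: [0.5562, -0.2558, 0.1552]
tcp_rot: [3.136, 0.002, 1.817]
ft_force: [9.7, 1.6, 2.8]
grip_width: 0.0111
gripper_force: 20.9
```

The grip centre's position (0.556, −0.256) puts the cradle at about 29 degrees, and it has been held for over 2.5 s. I lower it back along the arc.

{"method": "jog_arm", "body": {
  "moves": "0 0.0008 0.0012 0 0 0 1; 0 0.0025 0.0042 0 0 0 1; 0 0.0024 0.0042 0 0 0 1; 0 0.0023 0.0042 0 0 0 1; 0 0.0022 0.0043 0 0 0 1"
}}

```text
time_s: 17.27
tool_pos: [0.5659, -0.2532, 0.1368]
tcp_rot: [3.137, 0.002, 1.817]
ft_force: [8.1, 1.2, 3.1]
grip_width: 0.0106
gripper_force: 21.0
```

{"method": "jog_arm", "body": {
  "moves": "0 0.0021 0.0043 0 0 0 1; 0 0.002 0.0044 0 0 0 1; 0 0.0019 0.0044 0 0 0 1; 0 0.0018 0.0044 0 0 0 1; 0 0.0017 0.0044 0 0 0 1"
}}

```text
time_s: 17.68
tool_pos: [0.5745, -0.251, 0.1143]
tcp_rot: [3.138, 0.001, 1.817]
ft_force: [7.1, 1.9, 1.1]
grip_width: 0.0112
gripper_force: 21.2
```

{"method": "jog_arm", "body": {
  "moves": "0 0.0016 0.0044 0 0 0 1; 0 0.0014 0.0046 0 0 0 1; 0 0.0013 0.0046 0 0 0 1; 0 0.0012 0.0046 0 0 0 1; 0 0.0011 0.0046 0 0 0 1"
}}

```text
time_s: 18.1
tool_pos: [0.5803, -0.2494, 0.0911]
tcp_rot: [3.139, 0.001, 1.816]
ft_force: [5.7, 1.6, 0.2]
grip_width: 0.0111
gripper_force: 21.4
```

{"method": "jog_arm", "body": {
  "moves": "0 0.001 0.0046 0 0 0 1; 0 0.0007 0.0047 0 0 0 1; 0 0.0006 0.0047 0 0 0 1; 0 0.0006 0.0042 0 0 0 1; 0 0.0005 0.003 0 0 0 1"
}}

```text
time_s: 18.52
tool_pos: [0.5832, -0.2487, 0.0694]
tcp_rot: [3.14, 0.0, 1.816]
ft_force: [4.9, 1.2, -0.8]
grip_width: 0.0108
gripper_force: 21.6
```

{"method": "jog_arm", "body": {
  "moves": "0 0.0002 0.0015 0 0 0 1; 0 0.0001 0.001 0 0 0 1; 0 0 0.001 0 0 0 1; 0 0 0 0 0 0 1"
}}

```text
time_s: 18.85
tool_pos: [0.5834, -0.2486, 0.0659]
tcp_rot: [3.14, 0.0, 1.816]
ft_force: [5.6, 1.8, -1.8]
grip_width: 0.0111
gripper_force: 21.6
```

{"method": "jog_arm", "body": {
  "moves": "0 0 0.001 0 0 0 1; 0 0 0 0 0 0 1"
}}

```text
time_s: 19.02
tool_pos: [0.5834, -0.2486, 0.065]
tcp_rot: [3.14, 0.0, 1.816]
ft_force: [5.1, 1.3, -2.2]
grip_width: 0.0106
gripper_force: 21.6
```

{"method": "jog_arm", "body": {
  "moves": "0 0 0.001 0 0 0 1; 0 0 0 0 0 0 1"
}}

```text
time_s: 19.18
tool_pos: [0.5835, -0.2486, 0.0647]
tcp_rot: [3.14, 0.001, 1.816]
ft_force: [3.7, 1.8, 1.7]
grip_width: 0.0112
gripper_force: 22.0
```

{"method": "jog_arm", "body": {
  "moves": "0 0 0.001 0 0 0 1; 0 0 0 0 0 0 1"
}}

```text
time_s: 19.35
tool_pos: [0.5835, -0.2487, 0.0646]
tcp_rot: [3.14, 0.001, 1.816]
ft_force: [-0.1, 3.2, 10.4]
grip_width: 0.0111
gripper_force: 22.6
```

Now it rests on its supports: the force turned up at z 0.0647. I ease off, open halfway and withdraw straight up.

{"method": "jog_arm", "body": {
  "moves": "0 0 -0.001 0 0 0 1; 0 0 0 0 0 0 0.4; 0 0 0 0 0 0 0; 0 0 0 0 0 0 0; 0 0 0 0 0 0 0"
}}

```text
time_s: 19.77
tool_pos: [0.5819, -0.2493, 0.0632]
tcp_rot: [-3.14, -0.0, 1.815]
ft_force: [-0.4, 0.3, 0.1]
grip_width: 0.0427
gripper_force: 0.0
```

{"method": "jog_arm", "body": {
  "moves": "0 0 -0.01 0 0 0 0; 0 0 -0.03 0 0 0 0; 0 0 -0.04 0 0 0 0; 0 0 -0.04 0 0 0 0; 0 0 -0.02 0 0 0 0"
}}

```text
time_s: 20.18
tool_pos: [0.5841, -0.2491, 0.21]
tcp_rot: [3.136, 0.004, 1.816]
ft_force: [0.1, -0.2, 0.5]
grip_width: 0.0428
gripper_force: 0.0
```

{"method": "jog_arm", "body": {
  "moves": "0 0.03 -0.01 0 0 0 0; 0 0.03 -0.01 0 0 0 0; 0 0.02 0 0 0 0 0; 0 0 0 0 0 0 0; 0 0 0 0 0 0 0"
}}

```text
time_s: 20.6
tool_pos: [0.6609, -0.2282, 0.2236]
tcp_rot: [-3.141, -0.001, 1.818]
ft_force: [-0.5, 0.1, 0.4]
grip_width: 0.0428
gripper_force: 0.0
```

```bash
python3 - <<'E'
from plan import *
plan([])
I=[]
a=.2538
for n,r,q in(('scene',105,178),('side',110,270)):
    c=ctrl.capture(n);im=cv2.cvtColor(c['image'],cv2.COLOR_RGB2BGR);I.append(cv2.resize(im[r:r+75,q:q+100],(400,300),interpolation=cv2.INTER_CUBIC))
    b=np.array([.4747+.002*np.cos(a),-.2751+.002*np.sin(a)])
    for l,x,z in(('board_connectors',.037,.086),('board_heatsink',-.004,.114),('cradle_handle',.11,.07)):
        print(n,l,[(np.round(d['pixel'],1)) for d in ctrl.landmark_of(l,n)][:2],'exp',np.round(proj(c,[b[0]+x*np.cos(a),b[1]+x*np.sin(a),z]),1))
cv2.imwrite('pics/end.png',np.hstack(I))
E
```

```text
at [ 0.6609 -0.2282  0.2236] [-3.1415e+00 -1.0000e-03  1.8176e+00] F [-0.5  0.1  0.4] w 0.0428 t 20.6
scene board_connectors [array([262.3, 413. ]), array([157.1, 204.9])] exp [140.4 218.1]
scene board_heatsink [array([131.4, 221.6]), array([249.2, 401.2])] exp [128.7 225.6]
scene cradle_handle [array([154.5, 201.3])] exp [155.5 203.8]
side board_connectors [array([137.3, 311.2])] exp [140.1 311.8]
side board_heatsink [array([366. , 230.4]), array([208.4, 238.1])] exp [137.8 325.1]
side cradle_handle [array([137.1, 288.3])] exp [136.2 290.2]
```

View pics/end.png

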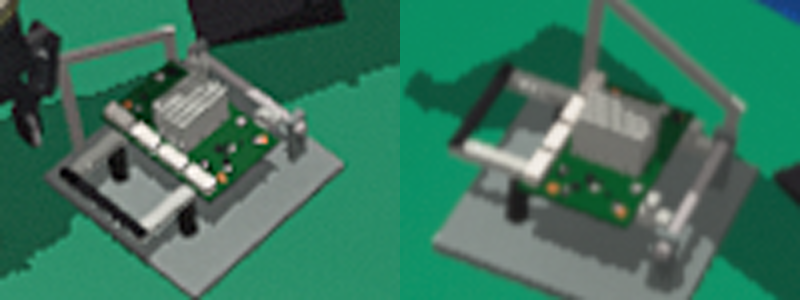

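The final crops show the cradle level, with the handle where it was at the start. The board lies flat on both rails, up to the stops, connectors towards the handle, and the gripper is clear.

```bash
python3 -c "
from plant import ctrl
print(ctrl.hand_in())"
```

```text
the job is handed in; nothing more can be done
None
```

I handed the job in at about 21 s, with the board on the rails at the stops; the cradle had been tipped to about 30 degrees, held for over two seconds and lowered level, but the hand-in returned no verdict.

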